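# Pop the jewellery tray and catch it with the other finger

## Task

Press down the ejector button on top of the clear acrylic organiser with one fingertip and, with the other finger already waiting outside the tray's upright front plate, trap the sprung jewellery tray as it shoots out: let it come out by one to five centimetres, never further. The program finishes while holding it so: one finger still keeping the button down, the tray pushing against the other. Pinch and lift nothing, and leave the organiser and the things around it where they stand.

Things in the scene. Friction and masses are not known exactly. Their poses are not given: they have to be found in the camera images.
- organiser: Three-tier clear acrylic stacking tray, 130 (x) x 180 (y) x 92 mm high, 0.75 kg, loose on the dresser. Origin: centre of its underside, z up; its flat top is at z = 92 mm. The top tier holds the sprung tray, which comes out along +y past the +y end (y = 90 mm). The two lower tiers do not move.
- tray: Brown wooden tray with upright front plate 5 mm thick in y, 80 mm wide in x, standing 26 mm above the organiser's top. Origin: middle of the plate's top edge, mid-thickness; at rest at (0, 93.5, 118) mm in the organiser's frame, axes as the organiser's. Latched till the button is down 4 mm; then a 2 N spring drives it along +y at about 0.15 m/s to a stop 100 mm out. It never returns by itself.
- button: Dark steel ejector button, 40 (x) x 26 (y) mm. Origin: centre of its top face; when up at (0, 63, 103) mm in the organiser's frame: 33 mm short in y of the front plate's outer face, 28 mm of its inner face. Goes 8 mm straight down on a spring (1.4 to 5 N), frees the tray at 4 mm, rises when let go. The plate's top is 15 mm above it (20 mm when pressed), so level fingertips reach both.
- mirror: Silver aluminium hand mirror lying flat, disc 110 mm across with a 120 mm handle, 8 mm thick, loose, in front of the organiser's +y end, far below the tray's path; origin where disc and handle meet. Leave alone.
- brush_holder: Pink silicone cup, 76 mm wide and 95 mm high, with make-up brushes standing in it to about 210 mm, loose, behind the organiser's -y end; origin: centre of its underside. Leave alone.
- jar: Brown glass jar with black lid, 60 mm wide, 64 mm high, loose; origin: centre of its underside. Leave alone.
- dish: Porcelain trinket dish, 90 mm wide, 22 mm high, loose; origin: centre of its underside. Jar and dish both stand beside the organiser's +x side and swap places between starts. Leave alone.
Mind the look-alikes: they are no part of the job. There is more than one size of the organiser; the job needs the smallest.

How it is judged:
On the way, in this order (a step that is already met when the one before it is completed fails the run):
1. a finger presses the ejector button (z of button in the frame of organiser below 0.1015 m and contact force between the fingers and button above 0.3 N), for 0.01 s.
2. the tray has popped out and is trapped by the other finger while the button is still down (z of button in the frame of organiser below 0.0995 m and contact force between the fingers and button above 0.5 N and y of tray in the frame of organiser between 0.1015 and 0.1455 m and contact force between the fingers and tray above 0.4 N), for 0.3 s.
At the end, for the whole second after the job is handed in: A finger holds the button down by at least 3.5 mm (over 0.5 N); the tray is out by 10 to 50 mm (2 mm grace), at rest, and pushes on the other finger with over 0.4 N; the organiser is within 20 mm and the other things within 15 mm of where they stood, all at rest (all of step 2 and linear speed of each of tray, mirror, brush_holder, jar, dish, organiser below 0.02 m/s and distance of each of mirror, brush_holder, jar, dish from where it was at the start of the episode below 0.015 m and distance of organiser from where it was at the start of the episode below 0.02 m); the arm keeps its last pose, push and grip.
It fails at once if the tray ran out further than 5 cm (y of tray in the frame of organiser above 0.1455 m).
It fails at once if the tray was pinched or shoved with more than 20 N (contact force between the fingers and tray above 20 N).
It fails at once if the organiser was shifted over 20 mm, lifted or tipped (distance of organiser from where it was at the start of the episode above 0.02 m or angle between organiser's own z axis and vertical above 0.1 rad).
It fails at once if a bystander was moved over 15 mm, lifted or tipped (distance of any of mirror, brush_holder, jar, dish from where it was at the start of the episode above 0.015 m or angle between any of mirror, brush_holder, jar, dish's own z axis and vertical above 0.25 rad).
It also fails if it takes over 29 s, if anything falls off the work surface, if the arm or the gripper's body presses on something with over 40 N, if the wrist force passes 120 N, or if a joint passes its speed limit or range.

## Robot

A 6-joint arm with a two-finger parallel gripper is mounted at the origin on the work surface. World frame = base frame: x ahead of the robot, y to its left, z up, the work surface at z = 0. Lengths are in m, angles in rad, forces in N, time in s.
With the tool pointing down it reaches from about 0.35 to 0.775 m from the base axis. Payload 5.5 kg.
Tool frame: the origin (TCP) lies on the centre line of the jaws, within the pads' length; the fingertips stand 11 mm ahead of it and the grasp point (between the pads) lies 8 mm behind it (env.tip_reach is the distance from the TCP to the fingertips, in m); z points along the fingers, x is the direction in which the jaws open and shut, and the axes are right-handed (so a half turn about z gives the same grasp; the last joint's range is limited). The gripper opens to 85 mm and grips with 20 to 120 N. Pads are 22 mm wide; open, the fingers measure 114 mm over their backs; the gripper's body (76 mm by 85 mm) begins 54 mm behind the grasp point. The pads swing forward as they close: fully open they stand 13 mm farther back than shut.
Start: joints at [-1.406, 0.313, 0.046, 1.304, 0, 1.431], TCP at [0.173, -0.549, 0.242] pointing down, gripper open.
Joint ranges: [-2.76, 2.76], [-0.86, 1.69], [-1.03, 1.26], [-2.2, 2.34], [-1.47, 1.5], [-3.14, 3.14]. Speed limits (rad/s): [2.57, 2.57, 3.14, 3.14, 3.14, 3.14].

## Interface

Orientations are given as a unit quaternion [w, x, y, z].
In Python, from workcell import env gives the robot as it stands.
- The arm moves only by the tool carry_out, never from a script. Its argument "moves" is one flat list of numbers, 7 for each row, row after row: the gripper command: -1 is shut, 1 is fully open, values between are in proportion, then the shift along the tool's x, y, z in m, then the turn, a rotation vector about the tool's x, y, z in degrees. A call has exactly 5 rows; each row shifts and turns the pose as measured when the row begins, along the tool's axes as they then stand; what a row does not reach is not made up. A row lasts 1/8 s, in which the tool goes at most 62.5 mm and 10.7 degrees, less where a joint would pass 70% of its speed; a pose out of reach is approached as far as the arm can. A call is refused whole if a number of a shift passes 0.0625 or a number of a turn 10.7, either way. A call with a gripper value outside its range is refused whole. The fingers move at their own pace and stop on an object; "squeeze" is the grip in N (left out, the last holds). Time passes only in rows, so rows that do not move let the fingers close, or fill a call up. It gives the time, the measured TCP pose, the force and the opening at its end, in the units of the state.
- env.get_state(): the state, without advancing time (a new reading comes with each control period).
- env.read_camera(name): name is "side" or "top"; returns the picture (400x640x3 uint8, red, green, blue); there is no depth.
- env.calibration(name): a dict with "camera_matrix" (3x3 intrinsics, pixels), "rvec" (rotation vector, rad) and "tvec" (3), from world to camera coordinates, as OpenCV has them. Camera axes: x right, y down, z forward; pixel columns grow to the right and rows downward; lengths in m; the calibration is good to about 2 mm. A picture is of the moment at which its call begins. calibration takes no time and is no camera call.
- env.hand_in(): hands the job in, once; it reports no verdict.
The state is a dict: "clock": time; "joint_pos": joint angles; "qvel": joint speeds; "tau": joint torques, N m; "tcp_pos": TCP position; "orientation": TCP orientation; "wrist_force": force on the tool from outside, world axes, zero at the start; "ft_torque": the same for the moment, N m; "finger_gap": finger opening in m.
Only numpy, scipy, OpenCV 4.12 (cv2) and the standard library are available. Lean on these libraries where they do the work, as an engineer would, in place of code of your own. Each camera call takes 0.05 s, during which the arm holds its last target. There are 200 camera calls.

## Working session

There is one attempt and no reset: what is moved stays moved. The work goes in short steps, Python scripts to look and compute and a tool call to move; the robot and the scene stay as the last step left them, time stands still between calls to the robot, and variables do not carry over. Pictures are saved under pics/ and viewed, about 8 in all and at most 12, crops included, and the job is handed in when it is done.

Besides the shell and the picture viewer there is one more tool, called after "Request:" as name(argument=value, ...), one argument or row to a line, values as JSON. carry_out: Moves the arm, as the interface text tells. Its arguments: {"type":"object","properties":{"moves":{"type":"array"},"squeeze":{"type":"number"}},"required":["moves"]}

```bash
mkdir -p pics
python3 - <<'E'
from workcell import env
import cv2
for n in("side","top"):
    im=env.read_camera(n); cv2.imwrite(f"pics/{n}0.png",im[:,:,::-1])
    c=env.calibration(n); print(n,c)
print(env.get_state(), env.tip_reach)
E
```

```text
side {'camera_matrix': array([[439.45557742,   0.        , 317.39219549],
       [  0.        , 439.45557742, 197.13187685],
       [  0.        ,   0.        ,   1.        ]]), 'rvec': array([ 0.3288334 , -2.85596781,  1.03360271]), 'tvec': array([0.53950342, 0.19781373, 0.9968642 ])}
top {'camera_matrix': array([[494.60746882,   0.        , 314.43890664],
       [  0.        , 494.60746882, 198.7534665 ],
       [  0.        ,   0.        ,   1.        ]]), 'rvec': array([ 2.13032979, -2.14079481,  0.16292326]), 'tvec': array([-0.04159483,  0.57676801,  1.31563116])}
{'clock': 0.1, 'joint_pos': array([-1.40558220e+00,  3.13905721e-01,  4.50869869e-02,  1.30359898e+00,
        9.26703281e-06,  1.43119948e+00]), 'qvel': array([ 0.00146215, -0.00047621,  0.00346089, -0.0002101 ,  0.00059001,
        0.0012492 ]), 'tau': array([ 2.49455305e-03, -4.81725740e+01,  2.99243832e+01,  1.26466758e-02,
       -1.76659332e-04,  1.83911834e-05]), 'tcp_pos': array([ 0.17248707, -0.54805861,  0.24150688]), 'orientation': array([-5.69175591e-04,  8.06260505e-01, -5.91560090e-01, -5.77307973e-04]), 'wrist_force': array([0.5020184 , 0.51979815, 0.4378799 ]), 'ft_torque': array([-0.00861894,  0.00886501, -0.01508099]), 'finger_gap': 0.08494051146463624} 0.011
```

View pics/side0.png

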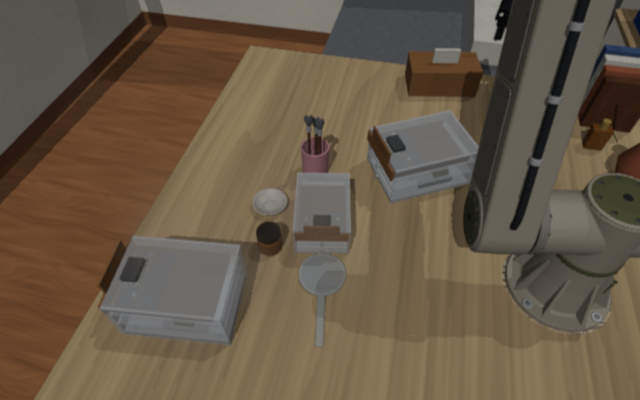

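View pics/top0.png

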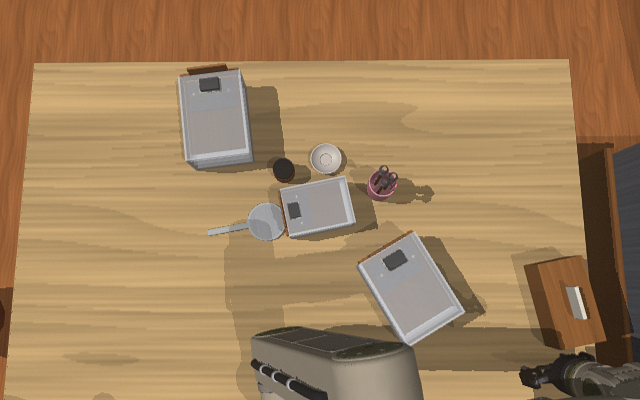

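Three organisers could be taken for the target. In the top view they are at (215,117), (318,207) and (410,287). The middle one is the smallest, has the mirror in front and the brush cup behind, and the jar (283,170) and dish (326,158) at its side, so I choose it. Next is one close crop to check.

Run:
```python
import cv2,numpy as np
a=cv2.imread("pics/top0.png")[165:250,265:365]; b=cv2.imread("pics/side0.png")[165:265,280:370]
a=cv2.resize(a,None,fx=5,fy=5,interpolation=cv2.INTER_CUBIC);b=cv2.resize(b,None,fx=5,fy=5,interpolation=cv2.INTER_CUBIC)
b=b[:, :]
c=np.zeros((500,955,3),np.uint8);c[:425,:500]=a;c[:500,505:955]=b
cv2.imwrite("pics/crop0.png",c[:, :]);cv2.imwrite("pics/crop_t.png",a);cv2.imwrite("pics/crop_s.png",b)
```

```text
(no output)
```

View pics/crop_t.png

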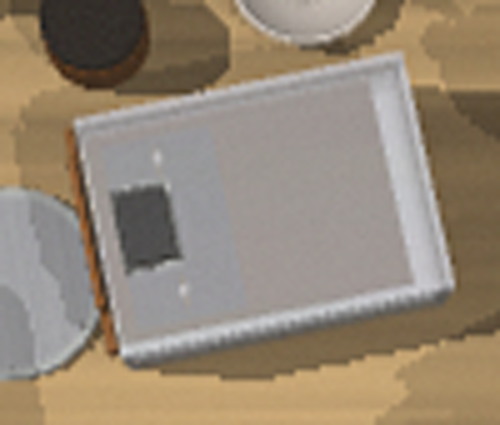

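View pics/crop_s.png

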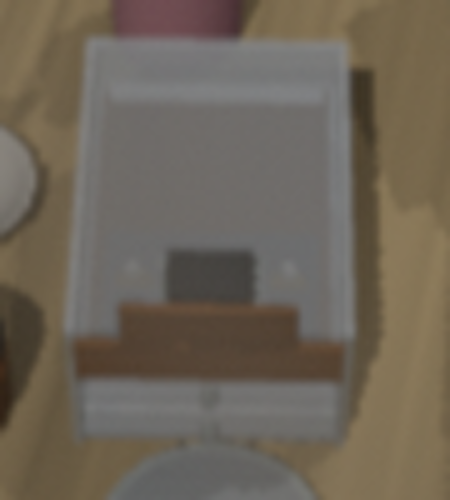

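```bash
cat > h.py <<'E'
from workcell import env
import cv2,numpy as np
from scipy.optimize import least_squares
from scipy.spatial.transform import Rotation as R
C={n:env.calibration(n) for n in("side","top")}
def proj(n,P):
    c=C[n];return cv2.projectPoints(np.array(P,float).reshape(-1,1,3),c["rvec"],c["tvec"],c["camera_matrix"],None)[0].reshape(-1,2)
def world(q,P):
    P=np.array(P,float)/1000;r=R.from_euler('z',q[2]).as_matrix();return P@r.T+[q[0],q[1],0]
E
python3 - <<'E'
from h import *
top=[((110,190),(20,76,103)),((168,183),(20,50,103)),((182,260),(-20,50,103)),((128,273),(-20,76,103)),
((75,122),(65,90,92)),((403,55),(65,-90,92)),((453,288),(-65,-90,92)),((122,350),(-65,90,92))]
side=[((167,250),(20,50,103)),((255,250),(-20,50,103)),((120,305),(40,93.5,118)),((298,305),(-40,93.5,118)),
((87,40),(65,-90,92)),((350,40),(-65,-90,92))]
def pix(l,o): return (np.array([p for p,_ in l])+.5)/5-.5+o
pt,ps=pix(top,(265,165)),pix(side,(280,165))
Pt,Ps=[p for _,p in top],[p for _,p in side]
ft=lambda q:(proj("top",world(q,Pt))-pt); fs=lambda q:(proj("side",world(q,Ps))-ps)
for nm,f in(("top",lambda q:ft(q).ravel()),("side",lambda q:fs(q).ravel()),("both",lambda q:np.r_[ft(q).ravel(),fs(q).ravel()])):
    b=min((least_squares(f,[.5,0,y],loss="soft_l1") for y in np.arange(0,6.3,.7)),key=lambda s:s.cost)
    print(nm,b.x.round(4),b.cost.round(2))
q=b.x;print(ft(q).round(1).tolist(),fs(q).round(1).tolist())
print("button",world(q,[0,63,103]),"plate",world(q,[0,96,118]),"mid",world(q,[0,94,118]))
s=env.get_state();T=R.from_quat(s["orientation"],scalar_first=True);print("tool x",T.as_matrix()[:,0],"y",T.as_matrix()[:,1],"org y",world(q,[0,1000,0])-world(q,[0,0,0]))
E
```

```text
top [ 0.551  -0.0524  6.4816] 3.33
side [ 0.553  -0.0483  0.2049] 0.77
both [ 0.5523 -0.0507  0.2009] 7.63
[[0.3, 0.3], [-1.6, -0.3], [-1.4, -0.9], [-0.3, -1.5], [-0.9, -0.7], [-0.5, -0.9], [-0.0, -0.2], [-0.7, 1.3]] [[0.6, -1.2], [0.5, -0.9], [0.1, -0.9], [1.0, -0.1], [0.8, -1.1], [0.1, -0.2]]
button [0.53969937 0.01099412 0.103     ] plate [0.53311368 0.0433303  0.118     ] mid [0.53351281 0.04137053 0.118     ]
tool x [ 0.30011265 -0.95390242 -0.00160432] y [-9.53903732e-01 -3.00112671e-01 -2.34782885e-04] org y [-0.19956627  0.97988433  0.        ]
```

The top and side views agree to about 4 mm on the smallest organiser: (0.552, -0.050), yaw 0.2 rad. The residuals of 1 to 1.5 px fit the 130x180 size. I plan a 55 mm jaw gap, with TCP at organiser y of about 95 mm and tool x along -y. That puts one finger on the button and the other about 26 mm outside the plate.

Request:
carry_out(
  moves=[0.294,0,0,-0.04,0,0,6,0.294,-0.044,-0.041,0,0,0,0,0.294,-0.044,-0.041,0,0,0,0,0.294,-0.044,-0.041,0,0,0,0,0.294,-0.044,-0.041,0,0,0,0],
)

```text
clock: 0.72
tcp_pos: [0.3003, -0.3416, 0.2801]
orientation: [-0.002, 0.77, -0.638, -0.002]
wrist_force: [0.6, -0.4, -0.2]
finger_gap: 0.0552
```

Request:
carry_out(
  moves=[0.294,-0.044,-0.041,0,0,0,0,0.294,-0.044,-0.041,0,0,0,0,0.294,-0.044,-0.041,0,0,0,0,0.294,-0.044,-0.041,0,0,0,0,0.294,0,0,0,0,0,0],
)

```text
clock: 1.35
tcp_pos: [0.4321, -0.1269, 0.2802]
orientation: [-0.002, 0.772, -0.635, -0.002]
wrist_force: [-0.0, -1.3, 0.2]
finger_gap: 0.0554
```

```bash
cat >> h.py <<'E'
Q=[.5523,-.0507,.2009]
def goal(y=94.75,z=.2):
    s=env.get_state();M=R.from_quat(s["orientation"],scalar_first=True).as_matrix()
    t=world(Q,[0,y,0])+[0,0,z]; rd=R.from_euler('z',Q[2]).as_matrix()
    T=np.c_[-rd[:,1],-rd[:,0],[0,0,-1]]
    print("tcp",s["tcp_pos"].round(4),"gap",s["finger_gap"].round(4),"F",s["wrist_force"].round(2),"tau",s["ft_torque"].round(3),"t",s["clock"])
    print("shift mm",(M.T@(t-s["tcp_pos"])*1000).round(1),"turn",R.from_matrix(M.T@T).as_rotvec(True).round(2),"org mm",(rd.T@(s["tcp_pos"]-[Q[0],Q[1],0])*1000).round(1))
E
python3 -c "from h import *;goal()"
```

```text
Traceback (most recent call last):
  File "h.py", line 15, in goal
    print("tcp",s["tcp_pos"].round(4),"gap",s["finger_gap"].round(4),"F",s["wrist_force"].round(2),"tau",s["ft_torque"].round(3),"t",s["clock"])
                                            ^^^^^^^^^^^^^^^^^^^^^
AttributeError: 'float' object has no attribute 'round'
```

```bash
sed -i 's/s\["finger_gap"\].round(4)/round(s["finger_gap"],4)/' h.py; python3 -c "from h import *;goal()"
```

```text
tcp [ 0.4321 -0.1269  0.2802] gap 0.0554 F [-0.01 -1.29  0.22] tau [-0.024  0.021  0.06 ] t 1.35
shift mm [-145.8 -131.9   81.2] turn [-0.05  0.38 -0.4 ] org mm [-133.   -50.6  280.2]
```

Request:
carry_out(
  moves=[0.294,-0.038,-0.034,0,0,0.4,-0.4,0.294,-0.038,-0.034,0,0,0,0,0.294,-0.038,-0.034,0,0,0,0,0.294,-0.032,-0.03,0.03,0,0,0,0.294,0,0,0.04,0,0,0],
)

```text
clock: 1.98
tcp_pos: [0.5379, 0.0426, 0.2104]
orientation: [-0.001, 0.772, -0.635, 0.004]
wrist_force: [-0.4, -0.7, -0.8]
finger_gap: 0.0551
```

Run:
```python
from h import *
goal()
for n,(x,y) in(("top",(240,130)),("side",(230,100))):
    im=env.read_camera(n)[:,:,::-1]; cv2.imwrite(f"pics/{n}1.png",cv2.resize(im[y:y+150,x:x+190],None,fx=4,fy=4,interpolation=cv2.INTER_CUBIC))
```

```text
tcp [0.5379 0.0426 0.2104] gap 0.0551 F [-0.42 -0.69 -0.79] tau [-0.018  0.033 -0.018] t 1.975
shift mm [-0.5  4.6 10.3] turn [-0.33 -0.25 -0.36] org mm [  4.5  94.3 210.4]
```

View pics/side1.png

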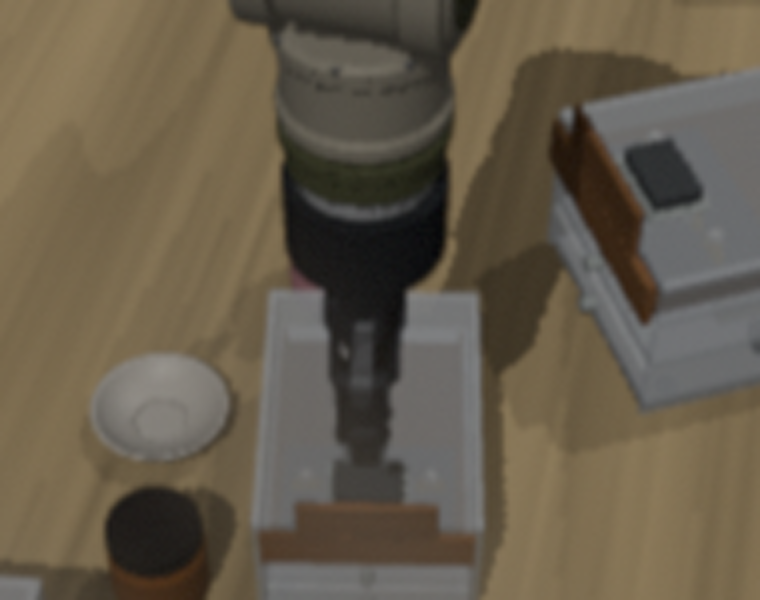

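The tool is centred over the organiser in x, with the button at crop (368,480) just behind the plate. Next I descend to just above the plate and check again.

Request:
carry_out(
  moves=[0.294,0,0.005,0.02,-0.3,-0.2,-0.4,0.294,0,0,0.02,0,0,0,0.294,0,0,0.02,0,0,0,0.294,0,0,0.008,0,0,0,0.294,0,0,0,0,0,0],
)

```text
clock: 2.7
tcp_pos: [0.5288, 0.0341, 0.1426]
orientation: [0.003, 0.771, -0.636, -0.002]
wrist_force: [-1.0, 1.0, -0.1]
finger_gap: 0.0553
```

Run:
```python
from h import *
goal()
x,y=270,150
im=env.read_camera("side")[:,:,::-1]; cv2.imwrite("pics/side2.png",cv2.resize(im[y:y+115,x:x+110],None,fx=5,fy=5,interpolation=cv2.INTER_CUBIC))
s=env.get_state();z=s["tcp_pos"][2]
M=R.from_quat(s["orientation"],scalar_first=True).as_matrix()
for nm,xx in(("btn inner",27.7),("btn outer",42),("front inner",-27.7),("front outer",-42)):
    P=[s["tcp_pos"]+M@np.array([xx/1000,yy,d]) for yy in(-.011,.011) for d in(-.002,.011)]
    print(nm,((proj("side",P)-[x,y])*5).round().astype(int).tolist())
```

```text
tcp [0.5288 0.0341 0.1426] gap 0.0553 F [-1.04  0.99 -0.08] tau [-0.07  -0.055  0.007] t 2.7
shift mm [ -7.   -5.6 -57.4] turn [ 0.44 -0.02 -0.56] org mm [ -6.1  87.8 142.6]
btn inner [[250, 277], [250, 295], [300, 278], [300, 296]]
btn outer [[251, 252], [252, 270], [301, 253], [301, 271]]
front inner [[245, 379], [246, 397], [297, 381], [297, 398]]
front outer [[244, 407], [244, 425], [296, 408], [296, 426]]
```

View pics/side2.png

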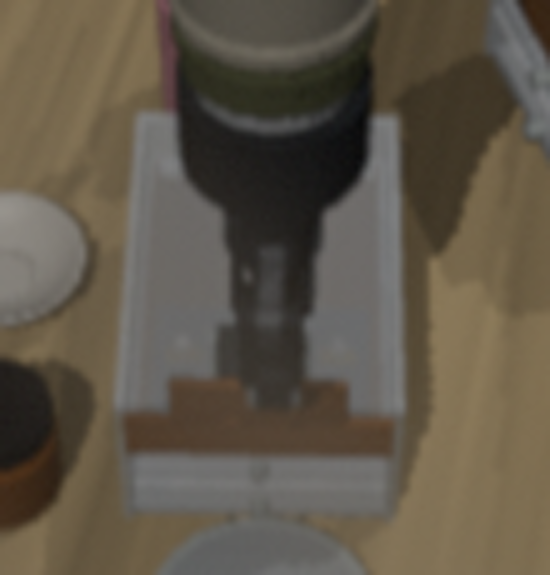

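The front finger tip is at crop (270,408), still over the plate. The tool drifted about 7 mm in the tilting move, so I correct sideways first.

Request:
carry_out(
  moves=[0.294,-0.006,-0.005,0,0.4,0,-0.5,0.294,0,0,0,0,0,0,0.294,0,0,0,0,0,0,0.294,0,0,0,0,0,0,0.294,0,0,0,0,0,0],
)

```text
clock: 3.38
tcp_pos: [0.5346, 0.0414, 0.1456]
orientation: [-0.001, 0.774, -0.633, 0.002]
wrist_force: [0.1, 0.3, 0.1]
finger_gap: 0.0552
```

```bash
python3 -c "from h import *;goal()"
```

```text
tcp [0.5346 0.0414 0.1456] gap 0.0552 F [0.08 0.31 0.14] tau [-0.027  0.009  0.001] t 3.375
shift mm [ -0.8   0.8 -54.5] turn [-0.25 -0.1   0.  ] org mm [  1.   93.8 145.6]
```

Request:
carry_out(
  moves=[0.294,-0.001,0.001,0.006,0,0,0,0.294,0,0,0.006,0,0,0,0.294,0,0,0.006,0,0,0,0.294,0,0,0.004,0,0,0,0.294,0,0,0,0,0,0],
)

```text
clock: 4.0
tcp_pos: [0.5327, 0.0422, 0.1211]
orientation: [-0.001, 0.774, -0.633, 0.001]
wrist_force: [0.8, -0.4, -0.1]
finger_gap: 0.0552
```

```bash
python3 -c "
from h import *
goal()
x,y=270,150
im=env.read_camera('side')[:,:,::-1]; cv2.imwrite('pics/side3.png',cv2.resize(im[y:y+115,x:x+110],None,fx=5,fy=5,interpolation=cv2.INTER_CUBIC))"
```

```text
tcp [0.5327 0.0422 0.1211] gap 0.0552 F [ 0.75 -0.39 -0.08] tau [ 0.004  0.039 -0.012] t 4.0
shift mm [  0.3  -0.9 -78.9] turn [-0.16 -0.07 -0.  ] org mm [ -0.6  95.  121.1]
```

View pics/side3.png

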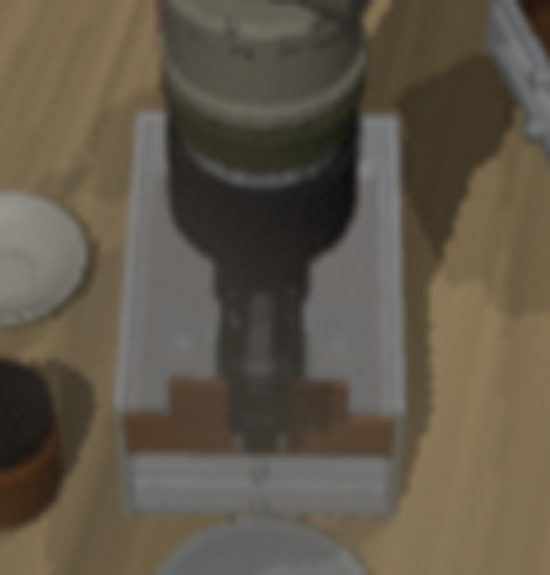

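The front finger now hangs outside the plate, tip at crop (260,450), with the button finger behind it. I descend slowly and watch the force.

Request:
carry_out(
  moves=[0.294,0,0,0.002,0,0,0,0.294,0,0,0.002,0,0,0,0.294,0,0,0.002,0,0,0,0.294,0,0,0.002,0,0,0,0.294,0,0,0,0,0,0],
)

```text
clock: 4.68
tcp_pos: [0.5333, 0.0422, 0.1133]
orientation: [-0.001, 0.774, -0.633, 0.002]
wrist_force: [0.4, 0.5, 0.7]
finger_gap: 0.0554
```

```bash
python3 -c "from h import *;goal()"
```

```text
tcp [0.5333 0.0422 0.1133] gap 0.0554 F [0.38 0.51 0.68] tau [ 0.023 -0.008 -0.01 ] t 4.675
shift mm [  0.2  -0.4 -86.7] turn [-0.23 -0.09 -0.  ] org mm [-1.000e-01  9.480e+01  1.133e+02]
```

Request:
carry_out(
  moves=[0.294,0,0,0.002,0,0,0,0.294,0,0,0.001,0,0,0,0.294,0,0,0.001,0,0,0,0.294,0,0,0.001,0,0,0,0.294,0,0,0,0,0,0],
)

```text
clock: 5.3
tcp_pos: [0.5335, 0.0423, 0.1085]
orientation: [-0.001, 0.774, -0.633, 0.002]
wrist_force: [-0.4, 0.9, 0.6]
finger_gap: 0.0554
```

```bash
python3 -c "from h import *;goal()"
```

```text
tcp [0.5335 0.0423 0.1085] gap 0.0554 F [-0.37  0.89  0.62] tau [0.044 0.047 0.057] t 5.3
shift mm [  0.3  -0.3 -91.5] turn [-0.27 -0.09  0.  ] org mm [1.000e-01 9.490e+01 1.085e+02]
```

Request:
carry_out(
  moves=[0.294,0,0,0.001,0,0,0,0.294,0,0,0.001,0,0,0,0.294,0,0,0.001,0,0,0,0.294,0,0,0.001,0,0,0,0.294,0,0,0,0,0,0],
)

```text
clock: 5.92
tcp_pos: [0.5335, 0.0424, 0.105]
orientation: [-0.001, 0.774, -0.633, 0.002]
wrist_force: [-0.4, 1.0, 2.7]
finger_gap: 0.0557
```

```bash
python3 -c "from h import *;goal();goal()"
```

```text
tcp [0.5335 0.0424 0.105 ] gap 0.0557 F [-0.42  0.97  2.65] tau [-0.047  0.236 -0.002] t 5.925
shift mm [  0.4  -0.3 -95. ] turn [-0.3  -0.1   0.01] org mm [  0.2  94.9 105. ]
tcp [0.5335 0.0424 0.105 ] gap 0.0557 F [-0.42  0.97  2.65] tau [-0.047  0.236 -0.002] t 5.925
shift mm [  0.4  -0.3 -95. ] turn [-0.3  -0.1   0.01] org mm [  0.2  94.9 105. ]
```

Contact came at about z = 0.108, and 2.65 N corresponds to roughly 2.8 mm of press. Three more millimetres should free the tray.

Request:
carry_out(
  moves=[0.294,0,0,0.001,0,0,0,0.294,0,0,0.001,0,0,0,0.294,0,0,0.001,0,0,0,0.294,0,0,0.0005,0,0,0,0.294,0,0,0,0,0,0],
)

```text
clock: 6.55
tcp_pos: [0.5335, 0.0424, 0.1019]
orientation: [-0.001, 0.774, -0.633, 0.003]
wrist_force: [-1.5, 1.5, 4.1]
finger_gap: 0.0553
```

```bash
python3 -c "
from h import *
goal()
x,y=270,150
im=env.read_camera('side')[:,:,::-1]; cv2.imwrite('pics/side4.png',cv2.resize(im[y:y+115,x:x+110],None,fx=5,fy=5,interpolation=cv2.INTER_CUBIC))"
```

```text
tcp [0.5335 0.0424 0.1019] gap 0.0553 F [-1.51  1.54  4.11] tau [ 0.002  0.3   -0.073] t 6.55
shift mm [  0.4  -0.4 -98.1] turn [-0.32 -0.12  0.01] org mm [  0.2  94.9 101.9]
```

View pics/side4.png

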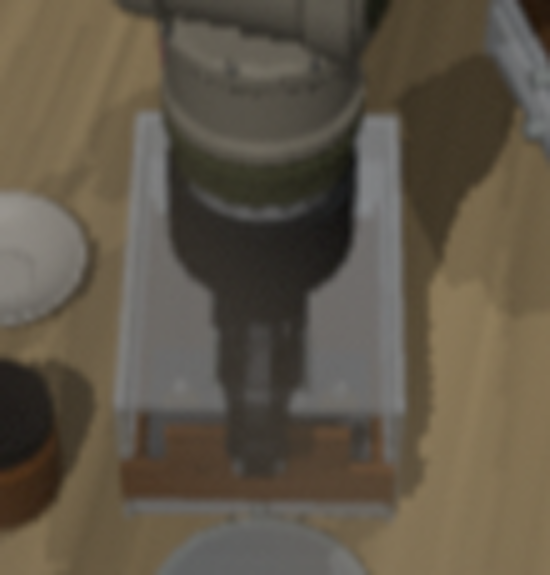

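The tray has popped out: its top edge moved from crop row 380 to about 428, and it rests against the front finger. I'll hold for one call and check the distance and forces.

Request:
carry_out(
  moves=[0.294,0,0,0.0005,0,0,0,0.294,0,0,0,0,0,0,0.294,0,0,0,0,0,0,0.294,0,0,0,0,0,0,0.294,0,0,0,0,0,0],
)

```text
clock: 7.22
tcp_pos: [0.5335, 0.0424, 0.1019]
orientation: [-0.001, 0.774, -0.633, 0.003]
wrist_force: [-1.5, 1.7, 3.8]
finger_gap: 0.0551
```

Run:
```python
from h import *
goal()
for d in(0,10,20,25,30,40,50): print(d,((proj("side",world(Q,[[40,93.5+d,118],[-40,93.5+d,118]]))-[270,150])*5).round().astype(int).tolist())
print(((proj("side",world(Q,[[65,-90,92],[-65,-90,92]]))-[270,150])*5).round().tolist())
im=env.read_camera('side')[:,:,::-1]; cv2.imwrite('pics/side5.png',cv2.resize(im[140:300,225:385],None,fx=3.7,fy=3.7,interpolation=cv2.INTER_CUBIC))
goal()
```

```text
tcp [0.5335 0.0424 0.1019] gap 0.0551 F [-1.51  1.68  3.84] tau [-0.06   0.349 -0.021] t 7.225
shift mm [  0.4  -0.4 -98.1] turn [-0.32 -0.13  0.  ] org mm [1.000e-01 9.490e+01 1.019e+02]
0 [[168, 374], [351, 377]]
10 [[167, 392], [351, 396]]
20 [[166, 411], [351, 415]]
25 [[165, 420], [351, 424]]
30 [[165, 430], [351, 434]]
40 [[163, 449], [351, 453]]
50 [[162, 469], [351, 473]]
[[139.0, 108.0], [398.0, 112.0]]
tcp [0.5336 0.0424 0.1019] gap 0.0554 F [-1.7   0.02  5.76] tau [-0.029  0.343  0.025] t 7.275
shift mm [  0.4  -0.4 -98.1] turn [-0.33 -0.13  0.  ] org mm [  0.2  95.  101.9]
```

View pics/side5.png

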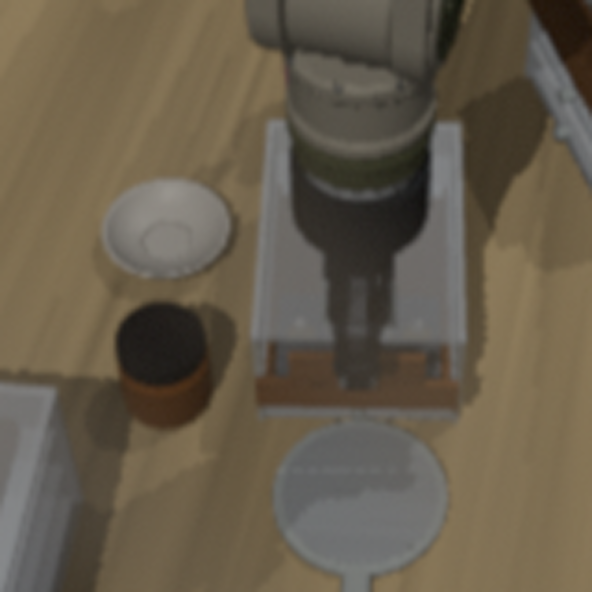

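The tray stands about 27 mm out (edge row 428; 25 mm projects to about 422 and 30 mm to about 432). The button is about 6 mm down at roughly 4 N, the pose is steady, and the surroundings have not moved. I'm handing in.

```bash
python3 -c "
from h import *
print(env.hand_in()); goal()"
```

```text
the job is handed in; nothing more can be done
None
the job is handed in; nothing more can be done
```

I pressed the smallest organiser's ejector button with one fingertip and trapped the tray against the other finger, set 55 mm away. The job was handed in at about 7.3 s. The hand-in gave no verdict, and no state could be read after it.

My last checks before handing in:
- **Tray:** it was about 27 mm out by image projection, against the 10–50 mm allowed. It pressed on the front finger, but I had no separate force reading for it. The sideways wrist force was about 1.5–2 N, near the 2 N spring.
- **Button:** it was about 6 mm down, estimated from the force and the descent since contact.
- **Vertical force:** this read 3.8 N, then 5.8 N at the very last reading. The sideways force dropped in that same reading. I took this as sensor noise of about ±1 N or more, because the pose had not changed.
- **Arm:** its position was the same to 0.1 mm over the last two readings.
- **Surroundings:** the organiser, mirror, jar and dish showed no shift in the last picture. The gripper hid the brush cup in that view, so I did not check it at the end.

Two things were not perfect. The two cameras disagreed by about 4 mm on the organiser's position. The tool also drifted about 7 mm on the way down, and I corrected it before touching anything.

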